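# Snap the ringed walnut offcut onto its keeper board

### The arm

A 7-joint arm with a two-finger parallel gripper is mounted at the origin on the work surface. World frame = base frame: x ahead of the robot, y to its left, z up, the work surface at z = 0. Lengths are in m, angles in rad, forces in N, time in s.
With the tool pointing down it reaches from about 0.4 to 0.925 m from the base axis. Payload 5.6 kg.
Tool frame: the origin (TCP) lies on the centre line of the jaws, within the pads' length; the fingertips stand 11 mm ahead of it and the grasp point (between the pads) lies 8 mm behind it; z points along the fingers, y is the line along which they close (so a half turn about z gives the same grasp; the last joint's range is limited). The gripper opens to 85 mm and grips with 20 to 120 N. Pads are 22 mm wide; open, the fingers measure 114 mm over their backs; the gripper's body (76 mm by 85 mm) begins 54 mm behind the grasp point. The pads swing forward as they close: fully open they stand 13 mm farther back than shut.
Start: joints at [-1.254, 0.468, -0.012, 1.603, 0.006, 1.071, -0.056], TCP at [0.229, 0.608, 0.242] pointing down, gripper open.
Joint ranges: [-2.53, 2.53], [-0.31, 2.02], [-1.57, 1.55], [0.28, 2.44], [-1.29, 4.43], [0.15, 1.84], [-2.92, 2.92]. Speed limits (rad/s): [2.57, 2.57, 3.14, 3.14, 3.14, 3.14, 3.14].

### API

Orientations are given as a unit quaternion [x, y, z, w].
In Python, from bench import * gives the robot as it stands.
- The arm moves only by the tool arm_command, never from a script. Its argument "motion" is a list of rows, each an object of numbers: "fingers": the opening, from -1 (shut) to 1 (fully open), so that 0 is half open; "x", "y", "z": the shift along the tool's x, y, z normalised to -1 to 1, where 1 is 8 cm; "rx", "ry", "rz": the turn, a rotation vector about the tool's x, y, z normalised to -1 to 1, where 1 is pi/4 rad. A call has 1 to 12 rows; each row shifts and turns the commanded pose from where the row before left it, along the tool's axes as they then stand; what a row does not reach is not made up. A row lasts 1/10 s, in which the tool goes at most 50 mm and 8.59 degrees, less where a joint would pass 70% of its speed; a pose out of reach is approached as far as the arm can. A call with a number of a shift or a turn outside -1 to 1 is refused whole. A call with a gripper value outside its range is refused whole. The fingers move at their own pace and stop on an object; "newtons" is the grip in N (left out, the last holds). Time passes only in rows, so rows that do not move let the fingers close. It gives the time, the measured TCP pose, the force, the opening and the grip force at its end, in the units of the state.
- get_state(): the state, without advancing time (a new reading comes with each control period).
- camera(name): name is "scene" or "side" or "wrist"; returns a dict with "frame" (420x560x3 uint8, red, green, blue), "K" (3x3 intrinsics, pixels), "T" (4x4, takes a point from camera to world coordinates). Camera axes: x right, y down, z forward; pixel columns grow to the right and rows downward; lengths in m; the calibration is good to about 2 mm. A picture is of the moment at which its call begins. There is no depth.
- close_job(): hands the job in; it is judged then, once.
The state is a dict: "time": time; "joint_pos": joint angles; "qvel": joint speeds; "joint_torque": joint torques, N m; "tcp_pos": TCP position; "tcp_rot": TCP orientation; "ft_force": force on the tool from outside, world axes, zero at the start; "wrist_torque": the same for the moment, N m; "opening": opening from 0.0 (shut) to 1.0 (fully open); "grasp_force": force on a finger pad.
Only numpy, scipy, OpenCV 4.12 (cv2) and the standard library are available. Lean on these libraries where they do the work, as an engineer would, in place of code of your own. Each camera call takes 0.05 s, during which the arm holds its last target. There are 200 camera calls.

### The job

Take the walnut moulding offcut that has the big brass ring in its end, push the ring down over the nose of the snap hook on the plywood keeper board so that the sprung gate gives way and snaps shut again above the ring, and leave the offcut lying flat along the board, let go.

Things in the scene. Friction and masses are not known exactly. Their poses are not given: they have to be found in the camera images.
- sample_mid (a point): Centre, half-way up, of the wooden body of the loose walnut moulding offcut with the big brass ring fixed in one end (other offcuts have no ring or a tiny screw eye). Body 110 mm long (x, +x towards the ring), 32 mm wide (y), 34 mm high (z up), lying flat; the top 6 mm are narrower. About 0.1 kg.
- sample_ring (a point): Centre of that brass ring, 86 mm along +x from sample_mid at the same height (17 mm over the offcut's underside), same axes. The ring lies level, rigid with the wood: 34 mm inside, 46 mm outside, 6 mm bar; an 8 mm gap bridged by a thin shank lies between it and the wood.
- keeper_nose (a point): Foot of the hook's nose, an upright 8 mm steel post 72 mm high, on the top of the fixed plywood keeper board (240 x 80 mm, 12 mm thick, x along it, z up). The offcut belongs on its bare -x side, 161 mm long. On the +x side, 42 mm from the nose, stands the 8 mm back post, 72 mm high with the gate's hinge. The ring goes down round the nose, its far side between the posts.
- gate (a joint): Angle of the sprung gate, a 6 mm bar level between back post and nose, 66 mm above the board's top. 0 shut; grows to 1.5 as its nose end swings down; opens only downward and springs back by itself (0.03 N m shut, 0.06 N m fully down: a few N at the ring). It snaps shut above the ring by the time the offcut lies on the board.
There are look-alikes about, which are no part of the job. Leave any orange look-alike of the part that bears sample_mid alone.

How it is judged:
By the outcome, as a careful person would: the job done as asked, in the order asked, and still so for the second after the job is handed in, with the robot touching nothing.
It also fails if it takes over 35 s, if anything falls off the work surface, if the arm or the gripper's body presses on something with over 40 N, if the wrist force passes 120 N, or if a joint passes its speed limit or range.

## Working session

There is one attempt and no reset: what is moved stays moved. The work goes in short steps, Python scripts to look and compute and a tool call to move; the robot and the scene stay as the last step left them, time stands still between calls to the robot, and variables do not carry over. Pictures are saved under pics/ and viewed, at most 10 in all, crops included, and the job is handed in when it is done.

Besides the shell and the picture viewer there is one more tool, called by a JSON object that holds its "op" and its "data", one argument or row to a line. arm_command: Moves the arm, as the interface text tells. Its arguments: {"type":"object","properties":{"motion":{"type":"array"},"newtons":{"type":"number"}},"required":["motion"]}

```bash
mkdir -p pics; ls
cat > h.py <<'E'
from bench import *
import numpy as np, cv2
def snap(n,f):
    c=camera(n); cv2.imwrite('pics/'+f+'.png',c['frame'][:,:,::-1]); np.savez('pics/'+f+'.npz',frame=c['frame'],K=c['K'],T=c['T']); return c
def ray(c,u,v):
    K,T=np.array(c['K']),np.array(c['T']); d=T[:3,:3]@np.linalg.solve(K,[u,v,1.]); return T[:3,3],d
def onz(c,u,v,z):
    o,d=ray(c,u,v); return o+d*(z-o[2])/d[2]
def tri(c1,p1,c2,p2):
    o1,d1=ray(c1,*p1);o2,d2=ray(c2,*p2)
    s=np.linalg.lstsq(np.c_[d1,-d2],o2-o1,rcond=None)[0]; a,b=o1+s[0]*d1,o2+s[1]*d2
    return (a+b)/2,np.linalg.norm(a-b)
def proj(c,p):
    T=np.array(c['T']); q=np.array(c['K'])@(T[:3,:3].T@(np.array(p)-T[:3,3])); return q[:2]/q[2]
E
python3 - <<'E'
from h import *
a=snap('scene','scene0');b=snap('side','side0')
for c in (a,b): print(np.round(c['T'],3).tolist(), np.round(c['K'],1).tolist())
s=get_state();print(s)
E
```

```text
pics
[[0.566, 0.438, -0.699, 1.149], [0.824, -0.317, 0.469, -0.358], [-0.017, -0.841, -0.54, 0.576], [0.0, 0.0, 0.0, 1.0]] [[427.5, 0.0, 281.3], [0.0, 427.5, 203.3], [0.0, 0.0, 1.0]]
[[0.816, -0.297, 0.495, 0.121], [-0.577, -0.458, 0.676, -0.49], [0.026, -0.838, -0.545, 0.525], [0.0, 0.0, 0.0, 1.0]] [[402.2, 0.0, 283.9], [0.0, 402.2, 213.1], [0.0, 0.0, 1.0]]
{'time': 0.1, 'joint_pos': array([-1.25401313,  0.46829795, -0.01161732,  1.60355232,  0.00598393,
        1.07137024, -0.05631899]), 'qvel': array([-0.00145964, -0.00329169, -0.00066588, -0.00362729,  0.00089882,
        0.00015834,  0.00117018]), 'joint_torque': array([ 1.02264839e-03, -5.33519804e+01,  2.13209091e-02, -2.51965553e+01,
        1.14676249e-02,  4.34812537e-03, -1.48032268e-05]), 'tcp_pos': array([0.2287232 , 0.60790868, 0.24141922]), 'tcp_rot': array([ 1.78961284e-01,  9.83855794e-01, -7.90792784e-04, -9.57991155e-05]), 'ft_force': array([-0.21540623,  0.56750661,  0.00916819]), 'wrist_torque': array([ 0.02010416,  0.00454107, -0.0230621 ]), 'grasp_force': 0.0, 'opening': 1.0010453680090523}
```

View pics/scene0.png

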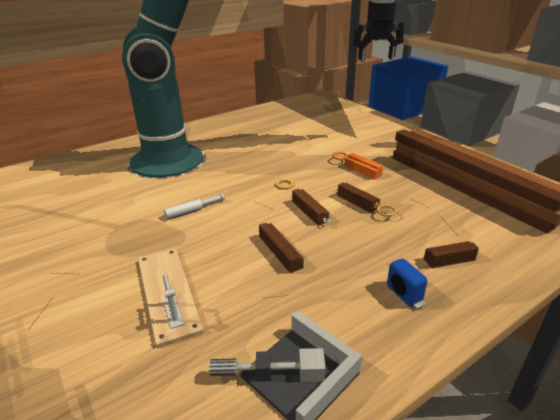

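View pics/side0.png

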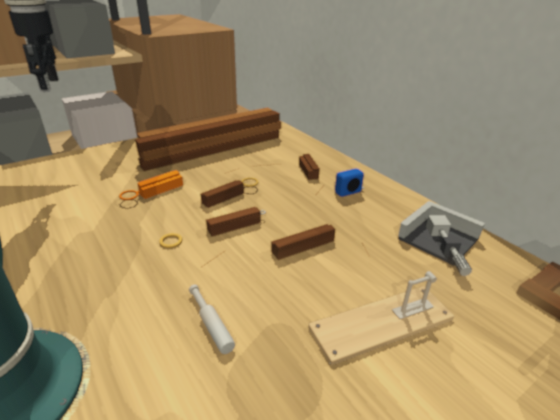

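Scene-view candidates:
- Walnut (358,197) with a big ring at (386,213); side view (223,193), ring (250,184).
- Walnut (310,206) with a tiny eye at (326,221).
- Plain walnut (281,246) and (451,254).
- Orange (362,166) with a ring, which must be left alone.
- A loose ring at (285,184).

The first one fits the description. I'll confirm it in a crop, along with the keeper.

Run:
```python
import cv2,numpy as np
a=cv2.imread('pics/scene0.png');b=cv2.imread('pics/side0.png')
r=lambda im,x,y,w,h:cv2.resize(im[y:y+h,x:x+w],(400,300),interpolation=cv2.INTER_CUBIC)
m=np.vstack([np.hstack([r(a,320,165,100,75),r(b,180,150,100,75)]),np.hstack([r(a,110,240,140,105),r(b,310,260,148,111)])])
cv2.imwrite('pics/crop1.png',m)
```

```text
(no output)
```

View pics/crop1.png

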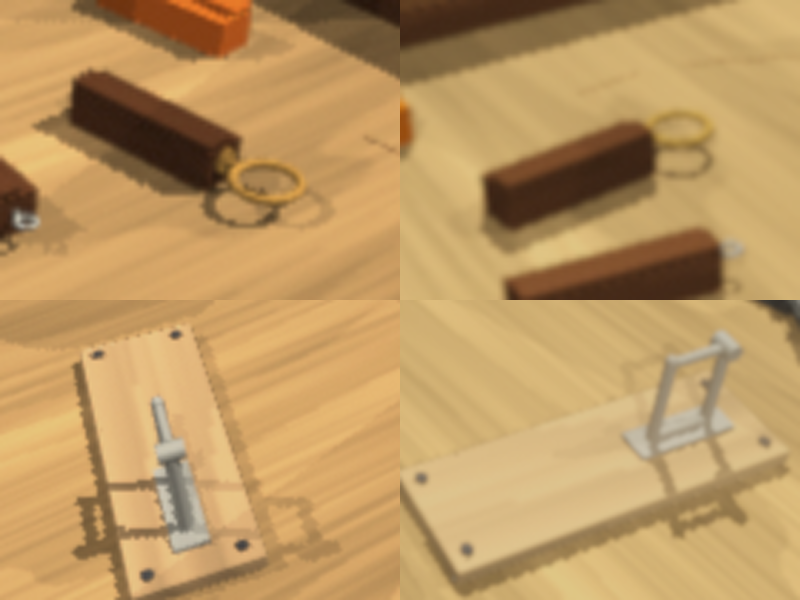

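The crop confirms it. The walnut offcut has its big ring at scene (386,210) and side (250.5,182). The keeper's nose foot is at about side (403,312), its top at about (411,281). The back post with the hinge is at (424,304).

```bash
cat >> h.py <<'E'
from scipy.spatial.transform import Rotation as R
E
python3 - <<'E'
from h import *
a=np.load('pics/scene0.npz');b=np.load('pics/side0.npz')
P=lambda n,v:print(n,np.round(v,4))
ra=onz(a,386.3,210.3,.017);rb=onz(b,250.5,182,.017);P('ring sc',ra);P('ring side',rb)
for n,c,p,q in(('sc',a,(342,184.5),(376,201)),('side',b,(205,194.5),(240,182))):
    p,q=onz(c,*p,.034),onz(c,*q,.034);P('body '+n,np.r_[(p+q)/2,np.linalg.norm(q-p),np.degrees(np.arctan2(*(q-p)[1::-1]))])
f=lambda x,y:(110+x/2.857,240+(y-300)/2.857); g=lambda x,y:(310+(x-400)/2.703,260+(y-300)/2.703)
S=[onz(a,*f(*p),.012) for p in((97,355),(175,335),(148,575),(242,545))]
for s in S:P('screw sc',s)
T=[onz(b,*g(*p),.012) for p in((421,478),(467,550),(764,441))]
for s in T:P('screw side',s)
P('yaw sc',[np.degrees(np.arctan2(*(S[i+2]-S[i])[1::-1])) for i in(0,1)]);P('yaw side',np.degrees(np.arctan2(*(T[2]-T[1])[1::-1])))
nf=onz(b,*g(652,440),.012);P('nose foot side',nf);P('nose top side',onz(b,*g(673,360),.082))
P('nose top sc',onz(a,*f(157,400),.082));P('back foot side',onz(b,*g(710,418),.014));P('hinge sc',onz(a,*f(170,450),.08))
s=get_state();P('toolaxes',R.from_quat(s['tcp_rot']).as_matrix());
E
```

```text
ring sc [0.5955 0.3083 0.017 ]
ring side [0.5957 0.3096 0.017 ]
body sc [0.5179 0.2908 0.034  0.1058 7.2105]
body side [0.5069 0.2926 0.034  0.1016 5.0784]
screw sc [ 0.4291 -0.2166  0.012 ]
screw sc [ 0.4404 -0.1622  0.012 ]
screw sc [ 0.639  -0.2598  0.012 ]
screw sc [ 0.6501 -0.2057  0.012 ]
screw side [ 0.4384 -0.1609  0.012 ]
screw side [ 0.4269 -0.2162  0.012 ]
screw side [ 0.6395 -0.2599  0.012 ]
yaw sc [-11.6125 -11.7167]
yaw side -11.6091
nose foot side [ 0.5803 -0.2191  0.012 ]
nose top side [ 0.5783 -0.22    0.082 ]
nose top sc [ 0.5802 -0.219   0.082 ]
back foot side [ 0.625  -0.2285  0.014 ]
hinge sc [ 0.6223 -0.2282  0.08  ]
toolaxes [[-9.359e-01  3.521e-01 -5.000e-04]
 [ 3.521e-01  9.359e-01 -1.500e-03]
 [-1.000e-04 -1.600e-03 -1.000e+00]]
```

The views agree to about 2 mm: ring (0.5956, 0.309), nose (0.580, -0.2193), board yaw -11.6°, with the screws consistent. I'll move above the offcut and look again with the wrist camera.

{"op": "arm_command", "data": {
  "motion": [
    {"x": -0.4, "y": -0.2, "z": 0.05, "fingers": 1},
    {"x": -0.4, "y": -0.2, "z": 0.05},
    {"x": -0.4, "y": -0.2, "z": 0.05},
    {"x": -0.4, "y": -0.2, "z": 0.05},
    {"x": -0.4, "y": -0.2, "z": 0.05},
    {"x": -0.4, "y": -0.2, "z": 0.05},
    {"x": -0.4, "y": -0.2, "z": 0.05},
    {"x": -0.4, "y": -0.2, "z": 0.05},
    {"x": -0.4, "y": -0.2, "z": 0.05},
    {"x": -0.4, "y": -0.2, "z": 0.05},
    {"x": -0.4, "y": -0.2, "z": 0.05},
    {"x": -0.4, "y": -0.2, "z": 0.05}
  ]
}}

```text
schema error: expected keys fingers, x, y, z, rx, ry, rz
```

{"op": "arm_command", "data": {
  "motion": [
    {"rz": -0.16},
    {"rz": -0.16},
    {"rz": -0.16},
    {"rz": -0.16},
    {"rz": -0.06},
    {}
  ]
}}

```text
schema error: expected keys fingers, x, y, z, rx, ry, rz
```

Run:
```python
from h import *
snap('wrist','w1'); s=get_state(); print(s['time'],s['tcp_pos'],R.from_quat(s['tcp_rot']).as_matrix().round(3).tolist(),s['joint_pos'].round(2))
```

```text
0.15 [0.22877689 0.60798154 0.24154133] [[-0.936, 0.352, -0.0], [0.352, 0.936, -0.001], [-0.0, -0.001, -1.0]] [-1.25  0.47 -0.01  1.6   0.01  1.07 -0.06]
```

View pics/w1.png

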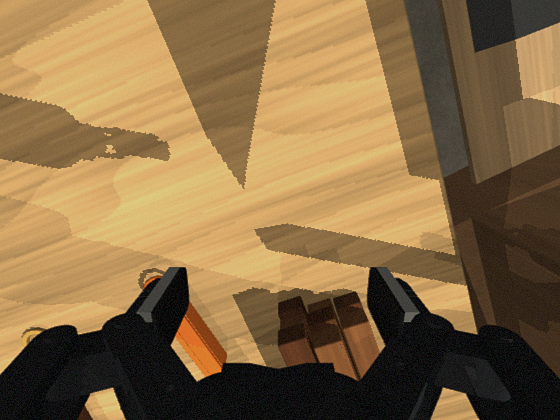

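The arm hasn't moved: every row needs all seven keys. The wrist view, still from the start pose, shows the orange look-alike at (190,320) and the long mouldings at (320,330).

{"op": "arm_command", "data": {
  "motion": [
    {"fingers": 1, "x": -0.4, "y": -0.2, "z": 0.05, "rx": 0, "ry": 0, "rz": 0},
    {"fingers": 1, "x": -0.4, "y": -0.2, "z": 0.05, "rx": 0, "ry": 0, "rz": 0},
    {"fingers": 1, "x": -0.4, "y": -0.2, "z": 0.05, "rx": 0, "ry": 0, "rz": 0},
    {"fingers": 1, "x": -0.4, "y": -0.2, "z": 0.05, "rx": 0, "ry": 0, "rz": 0},
    {"fingers": 1, "x": -0.4, "y": -0.2, "z": 0.05, "rx": 0, "ry": 0, "rz": 0},
    {"fingers": 1, "x": -0.4, "y": -0.2, "z": 0.05, "rx": 0, "ry": 0, "rz": 0},
    {"fingers": 1, "x": -0.4, "y": -0.2, "z": 0.05, "rx": 0, "ry": 0, "rz": 0},
    {"fingers": 1, "x": -0.4, "y": -0.2, "z": 0.05, "rx": 0, "ry": 0, "rz": 0},
    {"fingers": 1, "x": -0.4, "y": -0.2, "z": 0.05, "rx": 0, "ry": 0, "rz": 0},
    {"fingers": 1, "x": -0.4, "y": -0.2, "z": 0.05, "rx": 0, "ry": 0, "rz": 0},
    {"fingers": 1, "x": -0.4, "y": -0.2, "z": 0.05, "rx": 0, "ry": 0, "rz": 0},
    {"fingers": 1, "x": -0.4, "y": -0.2, "z": 0.05, "rx": 0, "ry": 0, "rz": 0}
  ]
}}

```text
time: 1.35
tcp_pos: [0.5214, 0.2922, 0.194]
tcp_rot: [0.179, 0.984, -0.0, -0.0]
ft_force: [0.2, 0.4, 0.1]
opening: 0.998
grasp_force: 0.0
```

{"op": "arm_command", "data": {
  "motion": [
    {"fingers": 1, "x": 0, "y": 0, "z": 0, "rx": 0, "ry": 0, "rz": -0.16},
    {"fingers": 1, "x": 0, "y": 0, "z": 0, "rx": 0, "ry": 0, "rz": -0.16},
    {"fingers": 1, "x": 0, "y": 0, "z": 0, "rx": 0, "ry": 0, "rz": -0.16},
    {"fingers": 1, "x": 0, "y": 0, "z": 0, "rx": 0, "ry": 0, "rz": -0.16},
    {"fingers": 1, "x": 0, "y": 0, "z": 0, "rx": 0, "ry": 0, "rz": -0.06},
    {"fingers": 1, "x": 0, "y": 0, "z": 0, "rx": 0, "ry": 0, "rz": 0}
  ]
}}

```text
time: 1.95
tcp_pos: [0.5206, 0.2932, 0.194]
tcp_rot: [-0.095, 0.996, -0.0, -0.0]
ft_force: [-0.3, 0.3, 0.6]
opening: 0.997
grasp_force: 0.0
```

Run:
```python
from h import *
snap('wrist','w2'); s=get_state(); print(s['time'],s['tcp_pos'],R.from_quat(s['tcp_rot']).as_matrix().round(3).tolist(),s['joint_pos'].round(2))
```

```text
2.0 [0.52060017 0.29326099 0.19407209] [[-0.982, -0.187, -0.0], [-0.187, 0.982, -0.0], [0.0, -0.0, -1.0]] [-0.56  0.43 -0.01  1.78  0.01  0.93  1.19]
```

View pics/w2.png

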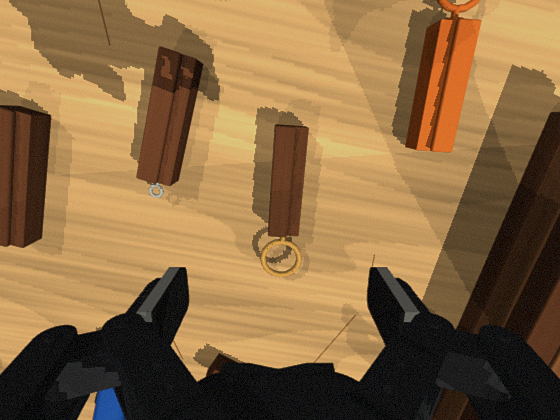

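Wrist view: ring centre at (281,257). The body's far end runs (275,126)–(307,127) and its near end (269,235)–(299,236). The orange offcut is at (440,85), well clear.

Run:
```python
from h import *
c=np.load('pics/w2.npz'); f=c['frame'].astype(int)
hsv=cv2.cvtColor(c['frame'],cv2.COLOR_RGB2HSV)
h,s,v=[hsv[...,i].astype(int) for i in range(3)]
roi=np.zeros(h.shape,bool); roi[115:242,262:312]=1
m=((f[...,0]-f[...,2]<75)&(f[...,0]>f[...,2]*1.35)&(v<130)&roi).astype(np.uint8)
n,l,st,_=cv2.connectedComponentsWithStats(m); k=1+st[1:,4].argmax(); print(st[k])
r=cv2.minAreaRect(cv2.findContours((l==k).astype(np.uint8),0,1)[0][0]);print(r)
ring=onz(c,281,257,.017);print('ring',ring)
F=[(275,126),(307,127)];N=[(269,235),(299,236)]
q=[onz(c,*p,.030) for p in F+N];print(np.round(q,4))
a=(q[0]+q[1])/2;b=(q[2]+q[3])/2;d=b-a;print(np.linalg.norm(d),np.degrees(np.arctan2(d[1],d[0])),(a+b)/2)
m_=(a+b)/2; e=ring-m_; print('ring-mid',np.linalg.norm(e[:2]),np.degrees(np.arctan2(e[1],e[0])))
print(c['T'].round(3).tolist())
```

```text
[ 262  115   47  127 4400]
((282.11883544921875, 177.192626953125), (42.823402404785156, 125.84468078613281), 5.19442892074585)
ring [0.59193597 0.30976628 0.017     ]
[[0.456  0.2773 0.03  ]
 [0.4513 0.3066 0.03  ]
 [0.5637 0.2915 0.03  ]
 [0.5589 0.3221 0.03  ]]
0.10866293195175393 7.847111272433265 [0.50745475 0.29936088 0.03      ]
ring-mid 0.0851196108041026 7.021659258930073
[[-0.189, 0.937, 0.294, 0.446], [0.982, 0.181, 0.056, 0.278], [-0.0, 0.299, -0.954, 0.326], [0.0, 0.0, 0.0, 1.0]]
```

{"op": "arm_command", "data": {
  "motion": [
    {"fingers": 0.4, "x": -0.05, "y": 0.08, "z": 0.1, "rx": 0, "ry": 0, "rz": 0.075},
    {"fingers": 0.4, "x": 0, "y": 0, "z": 0.3, "rx": 0, "ry": 0, "rz": 0},
    {"fingers": 0.4, "x": 0, "y": 0, "z": 0.3, "rx": 0, "ry": 0, "rz": 0},
    {"fingers": 0.4, "x": 0, "y": 0, "z": 0.3, "rx": 0, "ry": 0, "rz": 0},
    {"fingers": 0.4, "x": 0, "y": 0, "z": 0.3, "rx": 0, "ry": 0, "rz": 0},
    {"fingers": 0.4, "x": 0, "y": 0, "z": 0.3, "rx": 0, "ry": 0, "rz": 0},
    {"fingers": 0.4, "x": 0, "y": 0, "z": 0.2, "rx": 0, "ry": 0, "rz": 0},
    {"fingers": 0.4, "x": 0, "y": 0, "z": 0.2, "rx": 0, "ry": 0, "rz": 0},
    {"fingers": 0.4, "x": 0, "y": 0, "z": 0.1, "rx": 0, "ry": 0, "rz": 0},
    {"fingers": 0.4, "x": 0, "y": 0, "z": 0.1, "rx": 0, "ry": 0, "rz": 0},
    {"fingers": 0.4, "x": 0, "y": 0, "z": 0, "rx": 0, "ry": 0, "rz": 0}
  ]
}}

```text
time: 3.1
tcp_pos: [0.5232, 0.3004, 0.0177]
tcp_rot: [-0.065, 0.998, -0.0, -0.0]
ft_force: [0.0, 0.2, -0.1]
opening: 0.699
grasp_force: 0.0
```

{"op": "arm_command", "data": {
  "motion": [
    {"fingers": -1, "x": 0, "y": 0, "z": 0, "rx": 0, "ry": 0, "rz": 0},
    {"fingers": -1, "x": 0, "y": 0, "z": 0, "rx": 0, "ry": 0, "rz": 0},
    {"fingers": -1, "x": 0, "y": 0, "z": 0, "rx": 0, "ry": 0, "rz": 0},
    {"fingers": -1, "x": 0, "y": 0, "z": 0, "rx": 0, "ry": 0, "rz": 0},
    {"fingers": -1, "x": 0, "y": 0, "z": 0, "rx": 0, "ry": 0, "rz": 0},
    {"fingers": -1, "x": 0, "y": 0, "z": 0, "rx": 0, "ry": 0, "rz": 0}
  ],
  "newtons": 80
}}

```text
time: 3.7
tcp_pos: [0.5242, 0.3009, 0.0195]
tcp_rot: [-0.065, 0.998, 0.001, 0.001]
ft_force: [-0.1, -0.6, 6.5]
opening: 0.358
grasp_force: 80.0
```

{"op": "arm_command", "data": {
  "motion": [
    {"fingers": -1, "x": 0, "y": 0, "z": -0.3, "rx": 0, "ry": 0, "rz": 0},
    {"fingers": -1, "x": 0, "y": 0, "z": -0.4, "rx": 0, "ry": 0, "rz": 0},
    {"fingers": -1, "x": 0, "y": 0, "z": -0.4, "rx": 0, "ry": 0, "rz": 0},
    {"fingers": -1, "x": 0, "y": 0, "z": -0.4, "rx": 0, "ry": 0, "rz": 0},
    {"fingers": -1, "x": 0, "y": 0, "z": -0.4, "rx": 0, "ry": 0, "rz": 0},
    {"fingers": -1, "x": 0, "y": -0.2, "z": 0, "rx": 0, "ry": 0, "rz": 0},
    {"fingers": -1, "x": 0.08, "y": -0.4, "z": 0, "rx": 0, "ry": 0, "rz": 0},
    {"fingers": -1, "x": 0.1, "y": -0.5, "z": 0, "rx": 0, "ry": 0, "rz": 0},
    {"fingers": -1, "x": 0.1, "y": -0.5, "z": 0, "rx": 0, "ry": 0, "rz": 0},
    {"fingers": -1, "x": 0.1, "y": -0.5, "z": 0, "rx": 0, "ry": 0, "rz": 0},
    {"fingers": -1, "x": 0.1, "y": -0.5, "z": 0, "rx": 0, "ry": 0, "rz": 0}
  ]
}}

```text
time: 4.8
tcp_pos: [0.5114, 0.0869, 0.1694]
tcp_rot: [-0.065, 0.998, -0.0, -0.001]
ft_force: [0.1, -0.1, -1.1]
opening: 0.356
grasp_force: 79.3
```

{"op": "arm_command", "data": {
  "motion": [
    {"fingers": -1, "x": 0.1, "y": -0.5, "z": 0, "rx": 0, "ry": 0, "rz": 0},
    {"fingers": -1, "x": 0.1, "y": -0.5, "z": 0, "rx": 0, "ry": 0, "rz": 0},
    {"fingers": -1, "x": 0.1, "y": -0.5, "z": 0, "rx": 0, "ry": 0, "rz": 0},
    {"fingers": -1, "x": 0.1, "y": -0.5, "z": 0, "rx": 0, "ry": 0, "rz": 0},
    {"fingers": -1, "x": 0.1, "y": -0.5, "z": 0, "rx": 0, "ry": 0, "rz": 0},
    {"fingers": -1, "x": 0.05, "y": -0.4, "z": 0, "rx": 0, "ry": 0, "rz": 0},
    {"fingers": -1, "x": 0, "y": 0, "z": 0, "rx": 0, "ry": 0, "rz": 0.14},
    {"fingers": -1, "x": 0, "y": 0, "z": 0, "rx": 0, "ry": 0, "rz": 0.14},
    {"fingers": -1, "x": 0, "y": 0, "z": 0, "rx": 0, "ry": 0, "rz": 0.14},
    {"fingers": -1, "x": 0, "y": 0, "z": 0, "rx": 0, "ry": 0, "rz": 0},
    {"fingers": -1, "x": 0, "y": 0, "z": 0, "rx": 0, "ry": 0, "rz": 0}
  ]
}}

```text
time: 5.9
tcp_pos: [0.4985, -0.1466, 0.1697]
tcp_rot: [0.098, 0.995, -0.0, -0.001]
ft_force: [0.3, 0.4, -1.5]
opening: 0.358
grasp_force: 79.3
```

Run:
```python
from h import *
a=snap('scene','s3');b=snap('side','d3'); s=get_state(); print(s['time'],s['tcp_pos'],R.from_quat(s['tcp_rot']).as_matrix().round(3).tolist(),s['opening'],s['grasp_force'])
t=s['tcp_pos']; p=t+[.07*.98,-.07*.2,0]
ims=[]
for c in(a,b):
    u,v=proj(c,p).astype(int); x,y=np.clip(u-66,0,420),np.clip(v-100,0,220); print(x,y,'scale',400/140,'pred ring',u,v)
    ims.append(cv2.resize(c['frame'][y:y+200,x:x+133][:,:,::-1],(400,600),interpolation=cv2.INTER_CUBIC))
cv2.imwrite('pics/crop3.png',np.hstack(ims))
```

```text
6.0 [ 0.49887608 -0.1464788   0.17000017] [[-0.981, 0.196, -0.0], [0.196, 0.981, 0.0], [0.001, 0.0, -1.0]] 0.35544618592200355 79.30460393428802
120 117 scale 2.857142857142857 pred ring 186 217
321 121 scale 2.857142857142857 pred ring 387 221
```

View pics/crop3.png

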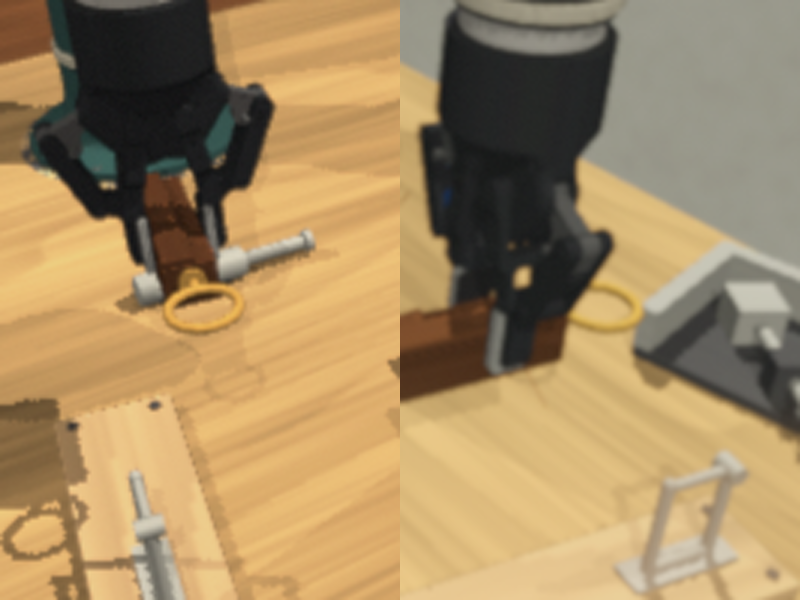

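The offcut is held level with the ring ahead: ring at scene (187.8,219.1) and side (388.8,222.8). I'll triangulate it.

Run:
```python
from h import *
a=np.load('pics/s3.npz');b=np.load('pics/d3.npz');s=get_state();t=s['tcp_pos'];M=R.from_quat(s['tcp_rot']).as_matrix()
r,e=tri(a,(187.8,219.1),b,(388.8,222.8));print('ring',r,e); print('in tool',M.T@(r-t))
nose=np.array([.580,-.2193,0]);bx=np.array([.9795,-.2016,0]);goal=nose-.002*bx
d=goal-r;d[2]=0;print('tool shift units',M.T@d/.08)
```

```text
ring [ 0.56998779 -0.16031625  0.16792678] 0.0012023147916243285
in tool [-0.07244572  0.00034712  0.00203668]
tool shift units [-2.42025737e-01 -6.98396152e-01 -1.34361827e-04]
```

{"op": "arm_command", "data": {
  "motion": [
    {"fingers": -1, "x": -0.06, "y": -0.2, "z": 0, "rx": 0, "ry": 0, "rz": 0},
    {"fingers": -1, "x": -0.09, "y": -0.25, "z": 0, "rx": 0, "ry": 0, "rz": 0.007},
    {"fingers": -1, "x": -0.09, "y": -0.25, "z": 0, "rx": 0, "ry": 0, "rz": 0},
    {"fingers": -1, "x": 0, "y": 0, "z": 0.2, "rx": 0, "ry": 0, "rz": 0},
    {"fingers": -1, "x": 0, "y": 0, "z": 0.3, "rx": 0, "ry": 0, "rz": 0},
    {"fingers": -1, "x": 0, "y": 0, "z": 0.3, "rx": 0, "ry": 0, "rz": 0},
    {"fingers": -1, "x": 0, "y": 0, "z": 0, "rx": 0, "ry": 0, "rz": 0},
    {"fingers": -1, "x": 0, "y": 0, "z": 0, "rx": 0, "ry": 0, "rz": 0}
  ]
}}

```text
time: 6.8
tcp_pos: [0.5068, -0.2053, 0.1064]
tcp_rot: [0.102, 0.995, 0.0, -0.0]
ft_force: [0.7, 0.3, -0.9]
opening: 0.351
grasp_force: 79.3
```

Run:
```python
from h import *
a=snap('scene','s4');b=snap('side','d4'); s=get_state(); M=R.from_quat(s['tcp_rot']).as_matrix();t=s['tcp_pos']
print(s['time'],t,M.round(4).tolist(),s['ft_force'].round(1))
r=t+M@[-.0724,.0003,.002]; bx=np.array([.9795,-.2016,0]);by=np.array([.2016,.9795,0]); d=r-[.58,-.2193,0];print('ring',r,'off x,y',d@bx,d@by)
ims=[]
for c in(a,b):
    u,v=proj(c,r).astype(int); x,y=u-50,v-75; print(x,y,'ring px',proj(c,r),'nose top px',proj(c,[.58,-.2193,.084]))
    ims.append(cv2.resize(c['frame'][y:y+150,x:x+100][:,:,::-1],(400,600),interpolation=cv2.INTER_CUBIC))
cv2.imwrite('pics/crop4.png',np.hstack(ims))
```

```text
6.9 [ 0.50769895 -0.205582    0.10752229] [[-0.9793, 0.2025, 0.0021], [0.2025, 0.9793, -0.0006], [-0.0021, -0.0002, -1.0]] [-0.2 -0.6 -0.8]
ring [ 0.57866358 -0.219951    0.10567754] off x,y -0.001177777171967755 -0.0009070801942781915
111 189 ring px [161.79074324 264.13560317] nose top px [164.58227754 274.13205332]
364 195 ring px [414.04863084 270.97785399] nose top px [411.56061588 280.61882924]
```

View pics/crop4.png

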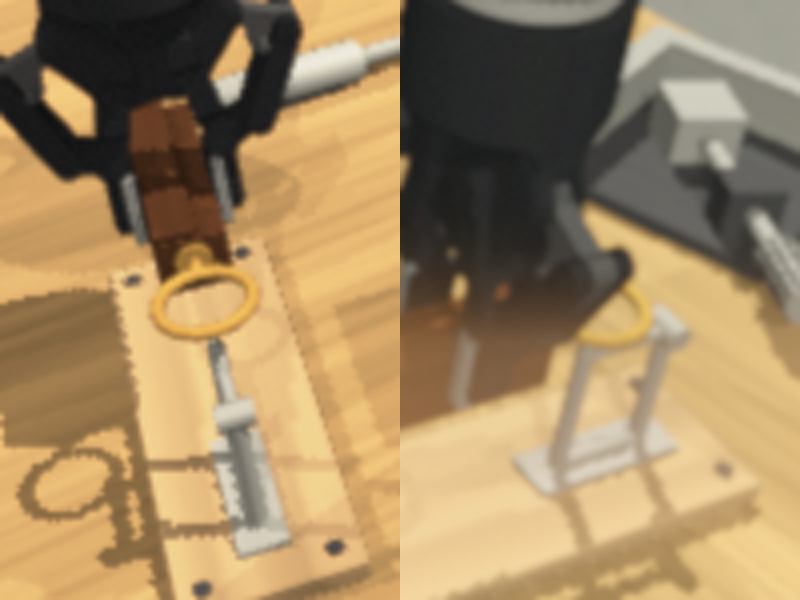

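Ring at scene (162.5,264.5) is directly over the nose tip at (164.5,274.5), as computed. The offset is about 1 mm, so I'll push it down.

{"op": "arm_command", "data": {
  "motion": [
    {"fingers": -1, "x": 0, "y": 0.01, "z": 0.08, "rx": 0, "ry": 0, "rz": 0},
    {"fingers": -1, "x": 0, "y": 0, "z": 0.08, "rx": 0, "ry": 0, "rz": 0},
    {"fingers": -1, "x": 0, "y": 0, "z": 0.08, "rx": 0, "ry": 0, "rz": 0},
    {"fingers": -1, "x": 0, "y": 0, "z": 0.08, "rx": 0, "ry": 0, "rz": 0},
    {"fingers": -1, "x": 0, "y": 0, "z": 0.08, "rx": 0, "ry": 0, "rz": 0},
    {"fingers": -1, "x": 0, "y": 0, "z": 0.08, "rx": 0, "ry": 0, "rz": 0}
  ]
}}

```text
time: 7.5
tcp_pos: [0.5073, -0.2045, 0.0675]
tcp_rot: [0.102, 0.995, -0.0, 0.0]
ft_force: [-0.7, 0.5, 0.3]
opening: 0.356
grasp_force: 79.5
```

{"op": "arm_command", "data": {
  "motion": [
    {"fingers": -1, "x": 0, "y": 0, "z": 0.08, "rx": 0, "ry": 0, "rz": 0},
    {"fingers": -1, "x": 0, "y": 0, "z": 0.08, "rx": 0, "ry": 0, "rz": 0},
    {"fingers": -1, "x": 0, "y": 0, "z": 0.08, "rx": 0, "ry": 0, "rz": 0},
    {"fingers": -1, "x": 0, "y": 0, "z": 0.08, "rx": 0, "ry": 0, "rz": 0},
    {"fingers": -1, "x": 0, "y": 0, "z": 0.08, "rx": 0, "ry": 0, "rz": 0},
    {"fingers": -1, "x": 0, "y": 0, "z": 0, "rx": 0, "ry": 0, "rz": 0}
  ]
}}

```text
time: 8.1
tcp_pos: [0.5063, -0.2042, 0.0347]
tcp_rot: [0.102, 0.995, 0.0, -0.001]
ft_force: [0.2, 0.5, -1.4]
opening: 0.357
grasp_force: 79.5
```

{"op": "arm_command", "data": {
  "motion": [
    {"fingers": -1, "x": 0, "y": 0, "z": 0.03, "rx": 0, "ry": 0, "rz": 0},
    {"fingers": -1, "x": 0, "y": 0, "z": 0.03, "rx": 0, "ry": 0, "rz": 0},
    {"fingers": -1, "x": 0, "y": 0, "z": 0, "rx": 0, "ry": 0, "rz": 0}
  ]
}}

```text
time: 8.4
tcp_pos: [0.5073, -0.2046, 0.0315]
tcp_rot: [0.102, 0.995, 0.0, 0.0]
ft_force: [-1.0, 0.7, 1.9]
opening: 0.354
grasp_force: 79.7
```

Run:
```python
from h import *
a=snap('scene','s5');b=snap('side','d5'); s=get_state(); M=R.from_quat(s['tcp_rot']).as_matrix();t=s['tcp_pos']
print(s['time'],t,s['ft_force'].round(1))
r=t+M@[-.0724,.0003,.002]; ims=[]
for c in(a,b):
    u,v=proj(c,r).astype(int); x,y=u-50,v-100
    ims.append(cv2.resize(c['frame'][y:y+150,x:x+100][:,:,::-1],(400,600),interpolation=cv2.INTER_CUBIC))
cv2.imwrite('pics/crop5.png',np.hstack(ims))
```

```text
8.5 [ 0.5073149  -0.20456026  0.03153188] [0.2 0.7 3.4]
```

View pics/crop5.png

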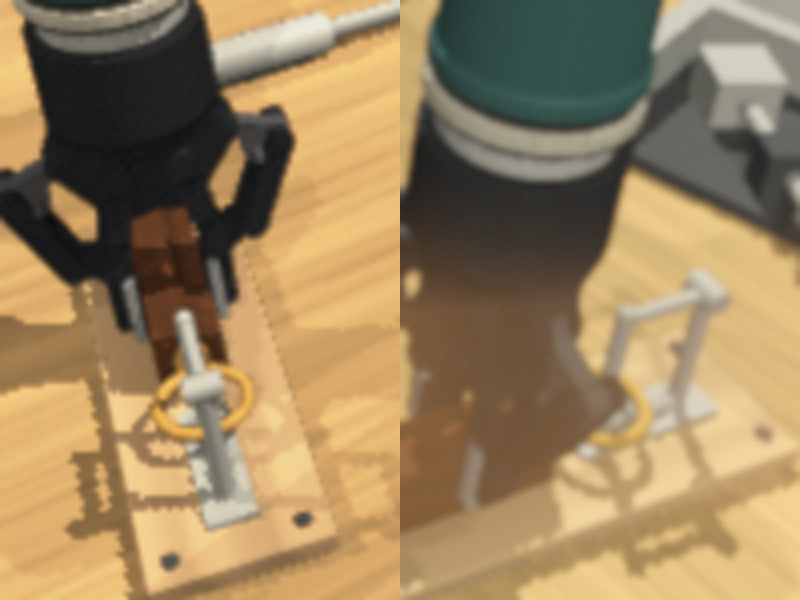

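The ring encircles the nose with its far side between the posts, and the gate is level and shut above it. The 3.4 N reading shows the offcut touching the board. I'll release and withdraw.

{"op": "arm_command", "data": {
  "motion": [
    {"fingers": 0.3, "x": 0, "y": 0, "z": 0, "rx": 0, "ry": 0, "rz": 0},
    {"fingers": 0.3, "x": 0, "y": 0, "z": 0, "rx": 0, "ry": 0, "rz": 0},
    {"fingers": 0.3, "x": 0, "y": 0, "z": 0, "rx": 0, "ry": 0, "rz": 0},
    {"fingers": 0.3, "x": 0, "y": 0, "z": 0, "rx": 0, "ry": 0, "rz": 0},
    {"fingers": 0.3, "x": 0, "y": 0, "z": -0.1, "rx": 0, "ry": 0, "rz": 0},
    {"fingers": 0.3, "x": 0, "y": 0, "z": -0.2, "rx": 0, "ry": 0, "rz": 0},
    {"fingers": 0.3, "x": 0, "y": 0, "z": -0.4, "rx": 0, "ry": 0, "rz": 0},
    {"fingers": 0.3, "x": 0, "y": 0, "z": -0.4, "rx": 0, "ry": 0, "rz": 0},
    {"fingers": 0.3, "x": 0, "y": 0, "z": -0.4, "rx": 0, "ry": 0, "rz": 0},
    {"fingers": 0.3, "x": 0, "y": 0, "z": -0.4, "rx": 0, "ry": 0, "rz": 0},
    {"fingers": 0.3, "x": 0, "y": 0, "z": -0.4, "rx": 0, "ry": 0, "rz": 0},
    {"fingers": 0.3, "x": 0, "y": 0, "z": 0, "rx": 0, "ry": 0, "rz": 0}
  ]
}}

```text
time: 9.7
tcp_pos: [0.5095, -0.2055, 0.2203]
tcp_rot: [0.102, 0.995, -0.001, 0.005]
ft_force: [0.4, -0.1, -0.3]
opening: 0.651
grasp_force: 0.0
```

Run:
```python
from h import *
a=snap('scene','s6');b=snap('side','d6'); s=get_state(); print(s['time'],s['tcp_pos'],s['opening'],s['ft_force'].round(1))
ims=[]
for c in(a,b):
    u,v=proj(c,[.55,-.212,.03]).astype(int); x,y=u-66,v-100; print(x,y)
    ims.append(cv2.resize(c['frame'][y:y+200,x:x+133][:,:,::-1],(400,600),interpolation=cv2.INTER_CUBIC))
cv2.imwrite('pics/crop6.png',np.hstack(ims))
```

```text
9.8 [ 0.50722065 -0.20448415  0.21619769] 0.6516701042726559 [-0.6  1.9 -0.3]
101 185
323 209
```

View pics/crop6.png

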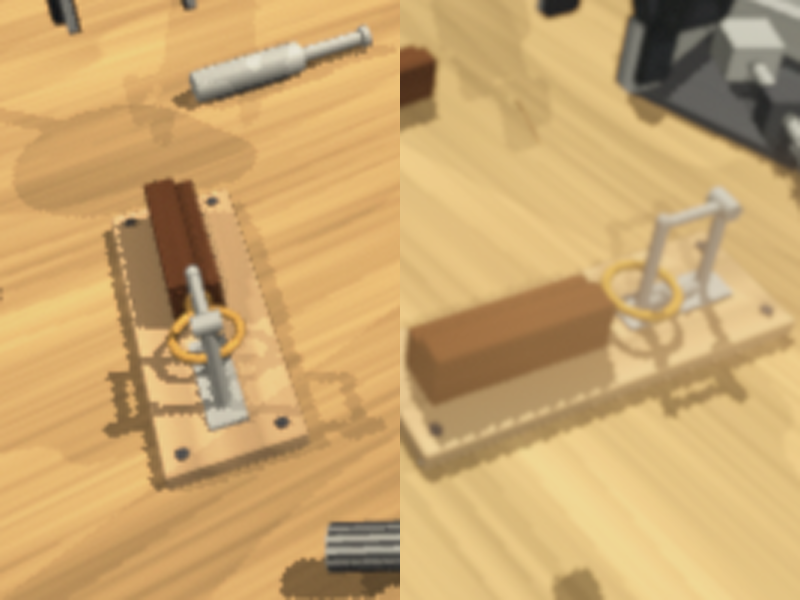

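The offcut lies flat along the board, the ring is round the nose (side crop (642,290)), and the gate is shut above it. The gripper is clear.

```bash
python3 -c "
from bench import *
print(close_job())"
```

```text
the job is handed in; nothing more can be done
None
```

The big-ring walnut offcut lies flat along the keeper board, let go, with its ring round the hook's nose and the gate shut above it; I handed the job in at about 10 s of the 35 s allowed.

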